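Clear the spray can and click the fan heater to medium heat

ROBOT

A 6-joint arm with a two-finger parallel gripper is mounted at the origin on the work surface. World frame = base frame: x ahead of the robot, y to its left, z up, the work surface at z = 0. Lengths are in m, angles in rad, forces in N, time in s.
With the tool pointing down it reaches from about 0.375 to 0.9 m from the base axis. Payload 3.1 kg.
Tool frame: the origin (TCP) lies between the finger pads, 19 mm behind the fingertips; this is the grasp point; z points along the fingers, y is the line along which they close (so a half turn about z gives the same grasp; the last joint's range is limited). The gripper opens to 85 mm and grips with 20 to 120 N. Pads are 22 mm wide; open, the fingers measure 114 mm over their backs; the gripper's body (76 mm by 85 mm) begins 54 mm behind the grasp point. The pads swing forward as they close: fully open they stand 13 mm farther back than shut.
Start: joints at [1.131, 0.527, 1.433, -0, 1.181, -0.178], TCP at [0.161, 0.604, 0.25] pointing down, gripper open.
Joint ranges: [-3.08, 3.08], [-0.75, 2.2], [0.22, 2.44], [-1.43, 4.57], [0, 2.65], [-2.85, 2.85]. Speed limits (rad/s): [2.79, 2.79, 3.14, 3.14, 3.14, 3.14].

INTERFACE

Orientations are given as a unit quaternion [x, y, z, w].
In Python, from station import manip, ticket, snapshot gives the robot as it stands (manip), with the cameras as plain functions and the job (ticket).
- The arm moves only by the tool inch_along, called after "Request:" as name([rows], argument=value, ...), one row to a line, values as JSON. Schema: {"type":"object","properties":{"increments":{"type":"array","items":{"type":"array","items":{"type":"array","items":{"type":"number"},"minItems":5,"maxItems":5},"minItems":1,"maxItems":20},"minItems":1,"maxItems":1},"force":{"type":"number"},"only":{"type":"string"},"quiet":{"type":"boolean"},"lines":{"type":"string"}},"required":["increments"],"additionalProperties":false}. increments is a list that holds a single list of rows (three levels of brackets), with 1 to 20 rows, each of 5 numbers: dx, dy, dz in m, then a turn about the tool's z in rad, then the opening from 0.0 (shut) to 1.0 (fully open); each row is the pose to reach, as a shift and turn from the pose commanded when the call began, along the tool's axes at that moment; what a row does not reach only later rows make up. A row lasts 1/10 s, in which the tool goes at most 0.05 m and 0.15 rad, less where a joint would pass 70% of its speed; a pose out of reach is approached as far as the arm can. The fingers move at their own pace and stop on an object; force is the grip in N (left out, the last holds). Time passes only in rows, so rows that do not move let the fingers close. The tool returns the time, the measured TCP pose, the force, the opening and the grip force at its end. only (a regular expression) keeps the lines of the reply that match it, lines (a string "A,B") keeps lines A to B, and quiet returns only ok. Input that does not fit is refused with a message, and nothing moves.
- manip.sense(): the state, without advancing time (a new reading comes with each control period).
- snapshot(name): name is "scene" or "top" or "wrist"; returns a dict with "pixels" (420x560x3 uint8, red, green, blue), "range_z" (420x560 float32, m along the optical axis (not along the pixel's ray), 0 where there is no reading), "fov_y" (degrees; the focal length in pixels is half the picture's height over the tangent of half this angle, whatever the lens; pixels are square), "cx", "cy" (the principal point, pixels), "R" (3x3) and "t" (3): a world point X has camera coordinates R X + t; the wrist camera has in their place "hand_eye" (4x4, takes a point from camera to tool coordinates, whose origin is the TCP and whose axes are the flange's). Camera axes: x right, y down, z forward; pixel columns grow to the right and rows downward; lengths in m; the calibration is good to about 2 mm. A picture is of the moment at which its call begins: read the wrist's pose just before it.
- ticket.sign_off(): hands the job in; it is judged then, once.
The state is a dict: "t": time; "q": joint angles; "qd": joint speeds; "tau": joint torques, N m; "tcp_pos": TCP position; "tool_rot": TCP orientation; "force": force on the tool from outside, world axes, zero at the start; "ft_torque": the same for the moment, N m; "finger_gap": opening from 0.0 (shut) to 1.0 (fully open); "gripper_force": force on a finger pad.
Only numpy, scipy, OpenCV 4.12 (cv2) and the standard library are available. Lean on these libraries where they do the work, as an engineer would, in place of code of your own. Each camera call takes 0.05 s, during which the arm holds its last target. There are 200 camera calls.

TASK

A spray can has been left right in front of the fan heater's outlet: first set it down upright in the woven storage basket, beside the bottle, without dropping it. Then switch the heater to medium heat by turning its selector (the dial with the bar grip) clockwise, click by click, to the two-stroke mark, settled in its click, and let go. Leave the round thermostat dial as it is and do not shift or knock over the basket, the bottle, the carton or the peg tub.

Things in the scene. Friction and masses are not known exactly. Their poses are not given: they have to be found in the camera images.
- heater: White flat fan heater, 260 wide (its y) x 220 deep (its x) x 118 mm high, fixed to the worktop; origin at the centre of its underside, z up. The air outlet grille is its -x face. The black control panel on its flat top carries two white dials: the bar-grip selector at its (x -44, y +62) mm and the round thermostat at (-44, -62) mm.
- selector (a joint): Selector angle, rad: grows clockwise seen from above, five click positions 30 degrees (0.524 rad) apart: 0 off (ring mark), 0.524 fan only (three-blade mark), 1.047 low (one stroke), 1.571 medium (two strokes), 2.094 full heat (three strokes, end stop). Found at off or at fan only. A sprung ball snaps it into the nearest click; about 0.15 N m to get past each crest, half way between clicks.
- selector_grip (a point): On the selector's vertical axis, 149 mm above the worktop: TCP point to grip its bar from above. Round skirt 54 mm across, to 9 mm above the panel; on it an upright bar 56 long x 16 wide, top 152 mm above the worktop. x axis: along the bar to its pointer end (black line): 60 degrees anticlockwise, seen from above, of the heater's +x at off, along +x at low.
- thermostat (a joint): Thermostat angle, rad, 0 to 4.71, grows clockwise; stiff, without clicks, found anywhere. To be left as it is.
- thermostat_mark (a point): End of the black pointer line on the thermostat, a round fluted dial 53 mm across and 23 mm high, 20 mm off its axis, on its top face.
- can: Aluminium spray can with white cap, 53 mm diameter, 190 mm tall (cap 49 mm diameter above 143 mm), about 0.26 kg, loose, standing 15 to 45 mm in front of the heater's outlet; origin at the centre of its base, z up.
- basket: Open woven basket, 180 (its x) x 270 (its y) x 70 mm high outside, about 0.7 kg, loose on the worktop; walls 8 mm (the weave bulges 3 mm outwards), floor 6 mm thick; origin at the centre of its underside. The bottle stands in its +y half, the -y half is empty.
- basket_in (a point): Centre of the basket's inner floor, 6 mm above its underside.
- bottle: Stubby white plastic bottle with grey cap, 66 mm diameter, 120 mm tall, standing in the basket about 80 mm along +y from its centre; origin at the centre of its base. Bystander.
- carton: Plain cardboard carton 130 x 80 x 100 mm high standing on the worktop; origin at the centre of its underside. Bystander.
- peg_tub: Round grey tub of wooden clothes pegs, 90 mm across the rim, 85 mm high, pegs stand out to about 100 mm; origin at the centre of its underside. Bystander.

How it is judged:
On the way, in this order (a step that is already met when the one before it is completed fails the run):
1. the spray can stands upright in the basket, let go (x of can in the frame of basket between -0.075 and 0.075 m and y of can in the frame of basket between -0.12 and 0.12 m and z of can in the frame of basket below 0.015 m and angle between can's own z axis and vertical below 0.1 rad and contact force between the fingers and can below 0.1 N), for 0.2 s.
2. the selector is at medium (two strokes) (value of joint selector between 1.45 and 1.69 rad), for 0.2 s.
At the end, for the whole second after the job is handed in: The selector rests at medium, 1.571 rad within 0.12; the can stands in the basket on its floor (within 9 mm of it in height, tilted less than 0.1 rad), at rest (all of step 2 and x of can in the frame of basket between -0.075 and 0.075 m and y of can in the frame of basket between -0.12 and 0.12 m and z of can in the frame of basket below 0.015 m and angle between can's own z axis and vertical below 0.1 rad and linear speed of can below 0.03 m/s); the robot touches nothing.
It fails at once if heat switched on (past half way from fan to low) while the can is still in front of the outlet (less than 0.4 m out from the outlet) (value of joint selector above 0.85 rad and x of can in the frame of heater between -0.51 and -0.1 m and y of can in the frame of heater between -0.15 and 0.15 m).
It fails at once if the can is let go above the basket, more than about 20 mm over its floor (z of can in the frame of basket above 0.028 m and x of can in the frame of basket between -0.09 and 0.09 m and y of can in the frame of basket between -0.135 and 0.135 m and contact force between the fingers and can below 0.05 N).
It fails at once if the thermostat is turned by more than about 0.3 rad (distance of thermostat_mark from where it was at the start of the episode above 0.006 m).
It fails at once if the basket is shifted by more than 40 mm (distance of basket from where it was at the start of the episode above 0.04 m).
It fails at once if a bystander is shifted by more than 40 mm or tipped (distance of any of bottle, carton, peg_tub from where it was at the start of the episode above 0.04 m or angle between any of bottle, carton, peg_tub's own z axis and vertical above 0.3 rad).
It also fails if it takes over 64 s, if anything falls off the work surface, if the arm or the gripper's body presses on something with over 40 N, if the wrist force passes 120 N, or if a joint passes its speed limit or range.

## Working session

There is one attempt and no reset: what is moved stays moved. The work goes in short steps, Python scripts to look and compute and a tool call to move; the robot and the scene stay as the last step left them, time stands still between calls to the robot, and variables do not carry over. Pictures are saved under pics/ and viewed, at most 10 in all, crops included, and the job is handed in when it is done.

```bash
ls; mkdir -p pics
```

Create h.py:
```python
import numpy as np,cv2
from station import manip, ticket, snapshot
from scipy.spatial.transform import Rotation as R
def snap(n):
    s=manip.sense(); d=snapshot(n); d['s']=s; return d
def cloud(d):
    h,w=d['range_z'].shape; f=h/2/np.tan(np.radians(d['fov_y'])/2)
    v,u=np.mgrid[:h,:w]; z=d['range_z']
    c=np.stack([(u-d['cx'])/f*z,(v-d['cy'])/f*z,z],-1)
    if 'R' in d: P=(c-d['t'])@np.array(d['R'])
    else:
        H=np.array(d['hand_eye']); s=d['s']
        P=(c@H[:3,:3].T+H[:3,3])@R.from_quat(s['tool_rot']).as_matrix().T+s['tcp_pos']
    P[z==0]=np.nan
    return P
def save(d,n): cv2.imwrite('pics/'+n,d['pixels'][...,::-1])
```

Run:
```python
from h import *
for n in('scene','top'):
    d=snap(n); save(d,n+'1.png'); np.savez(n+'1.npz',P=cloud(d),px=d['pixels'])
print(manip.sense())
```

```text
pics
station.py
{'t': 0.1, 'q': array([ 1.13151521e+00,  5.28408156e-01,  1.43381178e+00, -8.23786286e-06,
        1.18137907e+00, -1.78495248e-01]), 'qd': array([ 0.00076195, -0.00138691, -0.00187564, -0.00262008,  0.00205005,
       -0.00031129]), 'tau': array([-7.38256804e-04, -4.43306100e+01, -1.78585947e+01, -2.88282627e-04,
        3.86408268e-03, -6.44167812e-06]), 'tcp_pos': array([0.16085195, 0.60330317, 0.24909799]), 'tool_rot': array([ 1.30022132e-01,  9.91510584e-01, -9.56854919e-04, -3.01336151e-04]), 'force': array([0.3262699 , 1.04453176, 0.15549352]), 'ft_torque': array([0.00501109, 0.05048179, 0.02618411]), 'gripper_force': 0.0, 'finger_gap': 1.001464330338971}
```

View pics/top1.png

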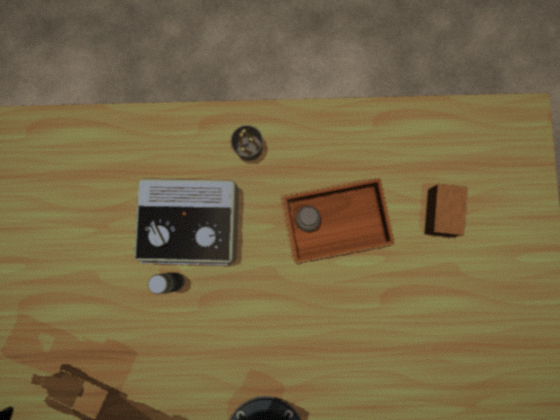

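View pics/scene1.png

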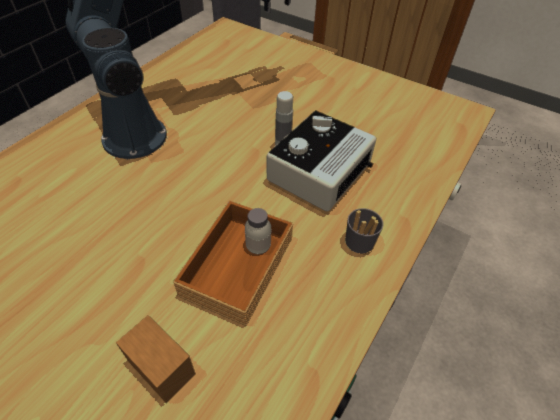

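The top view shows the heater (186,222), selector (158,236), thermostat (206,237), can cap (157,284), basket (337,220) with the bottle (308,218) in its left half, carton (446,210) and tub (248,143). The scene view agrees with this. Next I measure from the depth.

Run:
```python
from h import *
T=np.load('top1.npz');P=T['P'];S=np.load('scene1.npz')['P']
def box(u0,u1,v0,v1,z0,z1,P=P):
    p=P[v0:v1,u0:u1].reshape(-1,3); return p[(p[:,2]>z0)&(p[:,2]<z1)]
def rect(n,p):
    r=cv2.minAreaRect((p[:,:2]*1000).astype(np.float32)); print(n,len(p),np.round(r[0],1),np.round(r[1],1),round(r[2],2),'z',np.round(np.percentile(p[:,2],[5,50,95]),4))
rect('heater',box(125,245,170,272,.108,.125))
rect('cantop',box(145,190,270,300,.178,.2))
rect('can',box(145,190,270,300,.03,.2))
rect('rim',box(275,400,170,270,.06,.078))
rect('floor',box(275,400,170,270,.002,.012))
rect('bottle',box(290,325,200,235,.108,.13))
rect('sel',box(140,175,220,250,.138,.16)); rect('therm',box(190,222,222,252,.134,.15))
rect('tub',box(225,270,115,165,.03,.12)); rect('carton',box(420,475,175,245,.09,.11))
for n,sl in(('scene',(270,300,85,145)),): rect('can scene',box(*sl,.17,.2,S)); 
rect('bot scene',box(240,275,205,255,.1,.13,S))
im=T['px'][170:300,125:400,::-1]; cv2.imwrite('pics/crop1.png',cv2.resize(im[20:130,0:125],None,fx=5,fy=5,interpolation=cv2.INTER_CUBIC))
```

```text
heater 7261 [586.4 195.4] [259.5 218.9] 87.62 z [0.1132 0.1187 0.123 ]
cantop 319 [424.4 244.8] [48. 46.] 89.53 z [0.183  0.1894 0.1938]
can 612 [424.5 242.6] [50.4 50.4] 67.52 z [0.0489 0.1827 0.1929]
rim 1378 [ 582.1 -211.9] [186.3 276.4] 9.63 z [0.0642 0.0699 0.0745]
floor 5934 [ 590.1 -216.9] [357.1 283.6] 88.79 z [0.0024 0.0057 0.0104]
bottle 255 [ 588.3 -130.1] [44.3 47.1] 87.9 z [0.1209 0.1262 0.1294]
sel 161 [545.5 259.3] [56.8 17.2] 29.29 z [0.1418 0.1518 0.1559]
therm 312 [540.1 135.8] [51.5 48.4] 31.6 z [0.1361 0.1415 0.1457]
tub 564 [803.6  32.7] [85.7 89. ] 88.68 z [0.0341 0.0705 0.0963]
carton 1519 [ 600.7 -507.9] [ 82.1 130.6] 81.93 z [0.0959 0.1006 0.1049]
can scene 190 [427.9 241.5] [43.2 45.7] 0.8 z [0.1734 0.1872 0.1906]
bot scene 354 [ 590.4 -131. ] [46.3 47.1] 32.31 z [0.1031 0.1244 0.1275]
```

View pics/crop1.png

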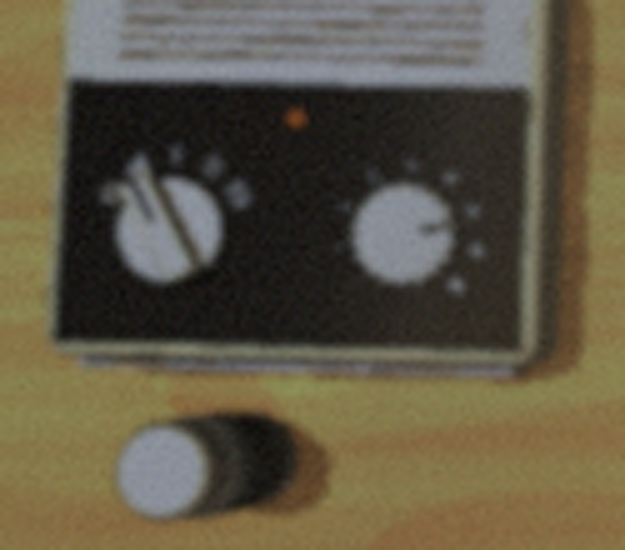

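The selector pointer is about 30° anticlockwise of the heater's +x, so it is at fan only. The sizes match those given. I will grip the can by its cap (TCP z about 0.163) and lift it over everything.

Add to h.py:
```python
def go(x,y,z,yaw=None):
    "shift in tool axes from measured pose; yaw = wanted world angle (deg) of tool y"
    s=manip.sense(); M=R.from_quat(s['tool_rot']).as_matrix()
    a=np.degrees(np.arctan2(M[1,1],M[0,1])); 
    print('tcp',s['tcp_pos'].round(4),'yaw',round(a,2),'d',((np.array([x,y,z])-s['tcp_pos'])@M).round(4),'turn',None if yaw is None else np.radians((a-yaw+180)%360-180).round(3),'q',s['q'].round(2))
```

```bash
python3 -c "
from h import *
go(.426,.243,.25)"
```

```text
tcp [0.1609 0.6033 0.2491] yaw 75.06 d [-0.3491 -0.2798 -0.0005] turn None q [ 1.13  0.53  1.43 -0.    1.18 -0.18]
```

Request:
inch_along([
  [[-0.349,-0.28,0,0,1],[-0.349,-0.28,0,0,1],[-0.349,-0.28,0,0,1],[-0.349,-0.28,0,0,1],[-0.349,-0.28,0,0,1],[-0.349,-0.28,0,0,1],[-0.349,-0.28,0,0,1],[-0.349,-0.28,0,0,1],[-0.349,-0.28,0,0,1],[-0.349,-0.28,0,0,1],[-0.349,-0.28,0,0,1],[-0.349,-0.28,0,0,1],[-0.349,-0.28,0,0,1]],
])

```text
t: 1.4
tcp_pos: [0.4249, 0.2444, 0.2498]
tool_rot: [0.129, 0.992, -0.0, -0.0]
force: [-0.6, -0.6, 0.3]
finger_gap: 0.999
gripper_force: 0.0
```

Run:
```python
from h import *
d=snap('wrist');P=cloud(d);save(d,'w1.png')
p=P[(P[...,2]>.18)&(P[...,2]<.2)]
p=p[np.hypot(p[:,0]-.426,p[:,1]-.243)<.05]
if len(p): print(len(p),p.min(0),p.max(0),cv2.minEnclosingCircle((p[:,:2]*1000).astype(np.float32)))
go(.426,.243,.163)
```

```text
5052 [0.39851815 0.22120039 0.1800045 ] [0.44432083 0.26948083 0.19105759] ((422.656982421875, 245.45358276367188), 24.50272560119629)
tcp [0.425  0.2445 0.2499] yaw 75.2 d [-0.0014 -0.0012  0.0869] turn None q [ 0.29  0.35  1.76  0.    1.03 -1.02]
```

View pics/w1.png

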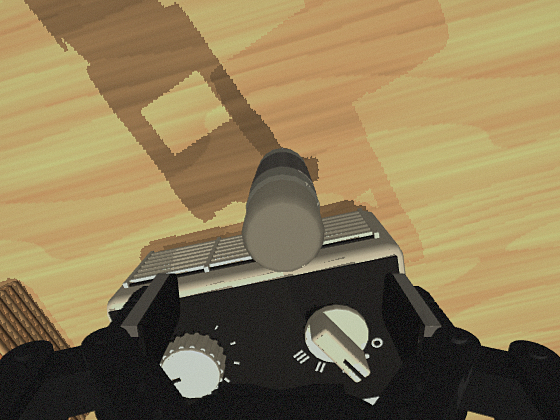

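The cap (283,235) lies midway between the fingers, (140,310) and (415,310), and the dials are visible at (195,375) and (337,345). The TCP is aligned, so I descend and grip.

Request:
inch_along([
  [[0,0,0.03,0,1],[0,0,0.06,0,1],[0,0,0.087,0,1],[0,0,0.087,0,1],[0,0,0.087,0,0],[0,0,0.087,0,0],[0,0,0.087,0,0],[0,0,0.087,0,0],[0,0,0.087,0,0],[0,0,0.087,0,0],[0,0,0.087,0,0]],
], force=50)

```text
t: 2.55
tcp_pos: [0.4273, 0.2439, 0.1648]
tool_rot: [0.13, 0.991, 0.001, 0.002]
force: [0.4, 1.0, 6.0]
finger_gap: 0.561
gripper_force: 51.6
```

Request:
inch_along([
  [[0,0,-0.01,0,0],[0,0,-0.03,0,0],[0,0,-0.06,0,0],[0,0,-0.09,0,0],[0,0,-0.12,0,0],[0,0,-0.145,0,0],[0,0,-0.16,0,0],[0,0,-0.16,0,0],[0,0,-0.16,0,0]],
])

```text
t: 3.45
tcp_pos: [0.4255, 0.2431, 0.323]
tool_rot: [0.13, 0.992, -0.0, -0.0]
force: [-0.0, -0.3, -2.0]
finger_gap: 0.562
gripper_force: 51.9
```

```bash
python3 -c "
from h import *
go(.592,-.271,.325)"
```

```text
tcp [0.4255 0.2431 0.323 ] yaw 75.06 d [-0.2934 -0.4538 -0.002 ] turn None q [ 0.29  0.26  1.67 -0.    1.22 -1.02]
```

Request:
inch_along([
  [[-0.009,-0.014,0,0,0],[-0.024,-0.036,0,0,0],[-0.044,-0.068,0,0,0],[-0.067,-0.104,0,0,0],[-0.091,-0.141,0,0,0],[-0.114,-0.177,0,0,0],[-0.138,-0.213,0,0,0],[-0.161,-0.25,0,0,0],[-0.185,-0.286,0,0,0],[-0.208,-0.322,0,0,0],[-0.232,-0.359,0,0,0],[-0.255,-0.395,0,0,0],[-0.273,-0.422,0,0,0],[-0.285,-0.44,0,0,0],[-0.291,-0.45,0,0,0],[-0.293,-0.454,0,0,0],[-0.293,-0.454,0,0,0],[-0.293,-0.454,0,0,0]],
])

```text
t: 5.25
tcp_pos: [0.5917, -0.2695, 0.3227]
tool_rot: [0.13, 0.992, 0.001, -0.001]
force: [-0.4, -0.8, -2.5]
finger_gap: 0.557
gripper_force: 52.0
```

Run:
```python
from h import *
go(.592,-.271,.171)
d=snap('top');P=cloud(d);save(d,'top2.png')
d=snap('scene');save(d,'scene2.png')
```

```text
tcp [ 0.5917 -0.2695  0.3227] yaw 75.11 d [-0.0009 -0.0016  0.1517] turn None q [-0.6   0.5   1.28  0.    1.37 -1.91]
```

View pics/scene2.png

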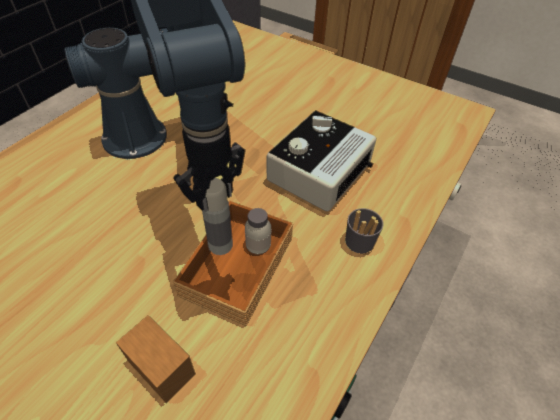

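The can hangs upright in the gripper over the basket (217,220), clear of the bottle (258,230). I lower it, slowly at the end.

Request:
inch_along([
  [[0,0,0.015,0,0],[0,0,0.045,0,0],[0,0,0.08,0,0],[0,0,0.11,0,0],[0,0,0.13,0,0],[0,0,0.14,0,0],[0,0,0.144,0,0],[0,0,0.147,0,0],[0,0,0.147,0,0]],
])

```text
t: 6.25
tcp_pos: [0.5927, -0.2711, 0.177]
tool_rot: [0.13, 0.992, -0.0, 0.001]
force: [0.3, -0.1, -2.2]
finger_gap: 0.56
gripper_force: 52.0
```

Request:
inch_along([
  [[0,0,0.001,0,0],[0,0,0.002,0,0],[0,0,0.003,0,0],[0,0,0.003,0,0]],
])

```text
t: 6.65
tcp_pos: [0.5921, -0.2709, 0.1731]
tool_rot: [0.13, 0.992, -0.0, 0.0]
force: [0.5, -0.4, -1.8]
finger_gap: 0.564
gripper_force: 52.0
```

Request:
inch_along([
  [[0,0,0.001,0,0],[0,0,0.002,0,0],[0,0,0.002,0,0]],
])

```text
t: 6.95
tcp_pos: [0.5921, -0.2709, 0.1709]
tool_rot: [0.13, 0.992, 0.0, -0.0]
force: [0.3, -0.3, -1.4]
finger_gap: 0.558
gripper_force: 52.1
```

Request:
inch_along([
  [[0,0,0.001,0,0],[0,0,0.002,0,0],[0,0,0.002,0,0]],
])

```text
t: 7.25
tcp_pos: [0.5926, -0.271, 0.1708]
tool_rot: [0.13, 0.992, -0.0, 0.001]
force: [-1.9, 0.8, 6.2]
finger_gap: 0.56
gripper_force: 52.8
```

Contact at the expected height (0.171). I release and retreat.

Request:
inch_along([
  [[0,0,-0.001,0,0.2],[0,0,-0.001,0,0.65],[0,0,-0.001,0,0.8],[0,0,-0.001,0,1],[0,0,-0.001,0,1],[0,0,-0.001,0,1],[0,0,-0.001,0,1],[0,0,-0.03,0,1],[0,0,-0.08,0,1],[0,0,-0.12,0,1],[0,0,-0.12,0,1],[0,0,-0.12,0,1]],
])

```text
t: 8.45
tcp_pos: [0.5925, -0.2711, 0.2905]
tool_rot: [0.13, 0.992, -0.001, 0.001]
force: [-0.7, 0.3, -0.8]
finger_gap: 1.0
gripper_force: 0.0
```

Run:
```python
from h import *
d=snap('scene');save(d,'scene3.png')
d=snap('top');P=cloud(d).reshape(-1,3)
go(.545,.2592,.25,117.6)
```

```text
tcp [ 0.5913 -0.2703  0.2876] yaw 75.06 d [0.1811 0.4996 0.0386] turn -0.743 q [-0.6   0.53  1.32 -0.    1.3  -1.91]
```

View pics/scene3.png

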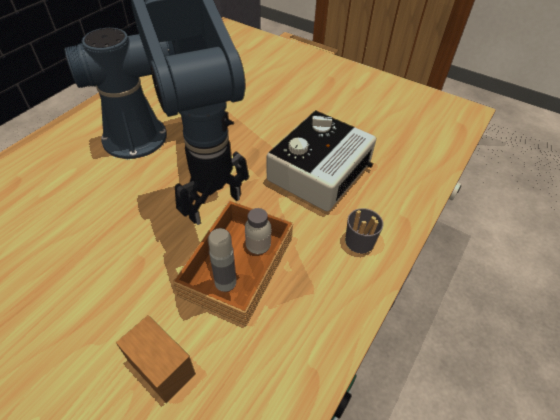

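The can stands upright in the basket (223,260), released, beside the bottle. Next is the selector.

Request:
inch_along([
  [[0.181,0.5,0.03,-0.743,1],[0.181,0.5,0.03,-0.743,1],[0.181,0.5,0.03,-0.743,1],[0.181,0.5,0.03,-0.743,1],[0.181,0.5,0.03,-0.743,1],[0.181,0.5,0.03,-0.743,1],[0.181,0.5,0.03,-0.743,1],[0.181,0.5,0.03,-0.743,1],[0.181,0.5,0.03,-0.743,1],[0.181,0.5,0.03,-0.743,1],[0.181,0.5,0.03,-0.743,1],[0.181,0.5,0.03,-0.743,1],[0.181,0.5,0.03,-0.743,1],[0.181,0.5,0.03,-0.743,1],[0.181,0.5,0.03,-0.743,1],[0.181,0.5,0.03,-0.743,1]],
])

```text
t: 10.15
tcp_pos: [0.5465, 0.2575, 0.259]
tool_rot: [-0.238, 0.971, -0.0, -0.0]
force: [-0.2, -0.3, 0.1]
finger_gap: 1.005
gripper_force: 0.0
```

Run:
```python
from h import *
d=snap('wrist');P=cloud(d);save(d,'w2.png')
for lo,hi in((.1455,.158),(.1365,.1435)):
  p=P[(P[...,2]>lo)&(P[...,2]<hi)]
  p=p[np.hypot(p[:,0]-.545,p[:,1]-.259)<.04] if lo>.14 else p[np.hypot(p[:,0]-.54,p[:,1]-.136)<.04]
  if len(p): print(len(p),cv2.minAreaRect((p[:,:2]*1000).astype(np.float32)),np.median(p[:,2]))
go(.545,.2592,.15,117.6)
```

```text
1716 ((544.5044555664062, 260.2166442871094), (56.12889099121094, 16.068418502807617), 28.46291732788086) 0.15063229758427193
4449 ((539.3441772460938, 136.65158081054688), (52.43831253051758, 52.399658203125), 58.34103012084961) 0.13961408507070916
tcp [0.5465 0.2577 0.2591] yaw 117.52 d [0.0007 0.002  0.1091] turn -0.001 q [ 0.26  0.49  1.48 -0.    1.18 -1.8 ]
```

View pics/w2.png

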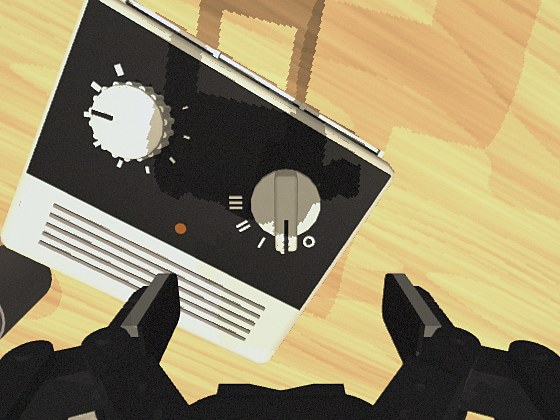

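The bar (286,210) is aligned with the gripper, and its pointer is at the blade mark, next to the ring at (309,241). I descend and grip.

Request:
inch_along([
  [[0,0.002,0.03,0,1],[0,0.002,0.07,0,1],[0,0.002,0.1,0,1],[0,0.002,0.108,0,1],[0,0.002,0.109,0,1],[0,0.002,0.109,0,1],[0,0.002,0.109,0,0],[0,0.002,0.109,0,0],[0,0.002,0.109,0,0],[0,0.002,0.109,0,0],[0,0.002,0.109,0,0],[0,0.002,0.109,0,0],[0,0.002,0.109,0,0],[0,0.002,0.109,0,0]],
], force=60)

```text
t: 11.6
tcp_pos: [0.5453, 0.2608, 0.1506]
tool_rot: [-0.239, 0.971, 0.0, 0.0]
force: [-1.3, 0.2, 5.9]
finger_gap: 0.176
gripper_force: 60.8
```

```bash
python3 -c "
from h import *
go(.5448,.2596,.15,117.6);s=manip.sense();print(s['force'],s['ft_torque'])"
```

```text
tcp [0.5453 0.2608 0.1506] yaw 117.63 d [ 0.001  -0.0008  0.0006] turn 0.0 q [ 0.26  0.63  1.57  0.    0.94 -1.79]
[-1.29399947  0.17292164  5.8943418 ] [-0.0380692   0.23513953 -0.0695794 ]
```

Gap 0.176 × 85 = 15 mm, so it holds the bar. I turn one click clockwise, pause, then the second.

Request:
inch_along([
  [[0,0,0,0.1,0],[0,0,0,0.2,0],[0,0,0,0.3,0],[0,0,0,0.4,0],[0,0,0,0.524,0],[0,0,0,0.524,0],[0,0,0,0.524,0],[0,0,0,0.524,0]],
])

```text
t: 12.4
tcp_pos: [0.5453, 0.2608, 0.1506]
tool_rot: [0.021, 1.0, 0.0, 0.0]
force: [-1.6, 0.2, 5.1]
finger_gap: 0.17
gripper_force: 60.8
```

```bash
python3 -c "
from h import *
go(.5448,.2596,.15,87.6)
s=manip.sense();print(s['force'],s['ft_torque'])"
```

```text
tcp [0.5453 0.2608 0.1506] yaw 87.6 d [ 0.0005 -0.0012  0.0006] turn 0.0 q [ 0.26  0.63  1.57  0.    0.94 -1.27]
[-1.58556724  0.18123545  5.08553632] [-0.09573524  0.22758143 -0.07594792]
```

Request:
inch_along([
  [[0,0,0,0.1,0],[0,0,0,0.2,0],[0,0,0,0.3,0],[0,0,0,0.4,0],[0,0,0,0.524,0],[0,0,0,0.524,0],[0,0,0,0.524,0],[0,0,0,0.524,0]],
])

```text
t: 13.2
tcp_pos: [0.5453, 0.2607, 0.1505]
tool_rot: [0.279, 0.96, 0.0, 0.0]
force: [-0.6, 0.4, 5.5]
finger_gap: 0.173
gripper_force: 60.8
```

Request:
inch_along([
  [[0,0,0,0,1],[0,0,0,0,1],[0,0,0,0,1],[0,0,0,0,1],[0,0,0,0,1],[0,0,0,0,1],[0,0,-0.03,0,1],[0,0,-0.07,0,1],[0,0,-0.11,0,1],[0,0,-0.11,0,1],[0,0,-0.11,0,1]],
])

```text
t: 14.3
tcp_pos: [0.5456, 0.2608, 0.2611]
tool_rot: [0.279, 0.96, 0.001, 0.001]
force: [-0.2, -0.0, -0.2]
finger_gap: 1.002
gripper_force: 0.0
```

Run:
```python
from h import *
d=snap('wrist');P=cloud(d);save(d,'w3.png')
p=P[(P[...,2]>.1455)&(P[...,2]<.158)]
p=p[np.hypot(p[:,0]-.545,p[:,1]-.259)<.04]
print(cv2.minAreaRect((p[:,:2]*1000).astype(np.float32)))
d=snap('top');P=cloud(d);p=P[(P[...,2]>.1)&(P[...,2]<.22)&(P[...,1]<-.2)&(P[...,1]>-.35)]
q=p[p[:,2]>.18]
print(q.mean(0),q.max(0)[2],len(q)); im=d['pixels'][160:310,115:405,::-1]
cv2.imwrite('pics/top4.png',cv2.resize(im,None,fx=2.7,fy=2.7,interpolation=cv2.INTER_CUBIC))
r=P[170:270,275:400].reshape(-1,3);r=r[(r[:,2]>.06)&(r[:,2]<.078)]
print(np.median(r,0))
```

```text
((544.7640380859375, 260.158203125), (15.868840217590332, 56.56707763671875), 57.01619338989258)
[ 0.58756226 -0.26792531  0.19499528] 0.2020164392565716 309
[ 0.57930746 -0.21471914  0.06995156]
```

View pics/w3.png

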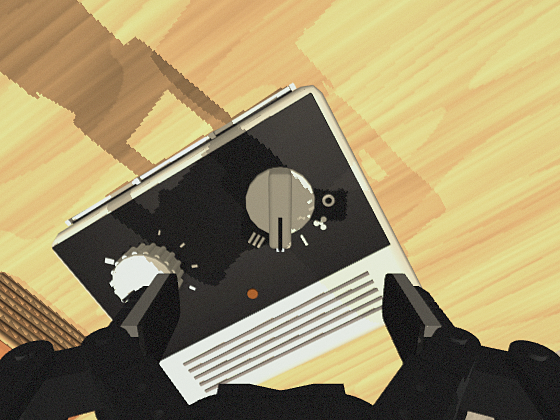

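View pics/top4.png

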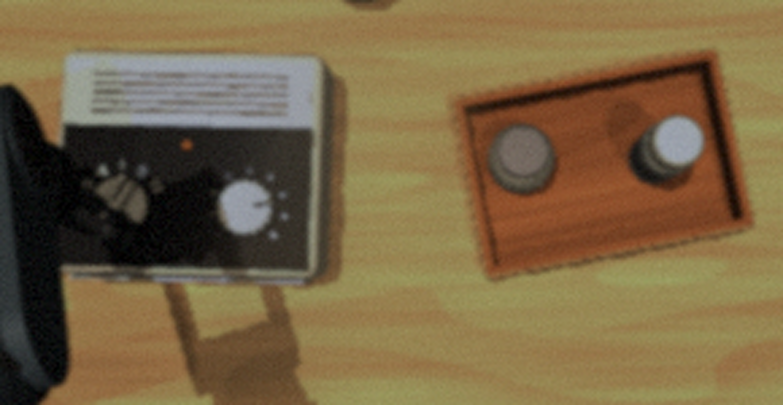

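The wrist view shows the pointer (280,240) between the three-stroke (257,240) and one-stroke (305,240) marks, so it is at medium (about 1.58 rad). The top view shows the can upright in the basket (680,140), and the basket and thermostat unchanged. The tool is clear.

```bash
python3 -c "
from station import manip, ticket, snapshot
print(ticket.sign_off())"
```

```text
the job is handed in; nothing more can be done
None
```

I set the can down upright in the basket beside the bottle and turned the selector two clicks from fan only to medium (measured at about 1.58 rad). The arm was clear of everything when I handed the job in; the hand-in returned no verdict.

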